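# Seat a reticle blank with the sprung roller arm and hold it for the vacuum

### The job

Take the brown resist-coated round blank from the white tray and set it down flat, not dropped, on the small chuck in the middle of the black alignment stage, between its two locating pins and the open roller arm, and let go of it. Then take the arm by its red post and swing it forward against its spring, all the way to its stop, so that its roller presses the blank home against both pins; finish while still holding the arm there, so that the vacuum can be switched on. Leave the bare blanks and the other things on the deck alone.

Things in the scene. Friction and masses are not known exactly. Their poses are not given: they have to be found in the camera images.
- coated_blank: Brown resist-coated round glass blank, the one to load: a plain disc 50 mm in diameter, 6 mm thick, about 26 g, loose on one of the three seats of the tray. Origin at the centre of its underside, z up.
- bare_a: Bare pale blue-green glass blank, the same disc of 50 x 6 mm, on another seat of the tray; not to be moved. Origin at the centre of its underside.
- bare_b: The second bare blank, as bare_a.
- tray: Fixed white tray 300 x 96 x 12 mm with three round seats 36 mm across, standing 10 mm above its top, in a row along its own x at -98, 0, +98 mm. Each carries one disc (underside 22 mm above the deck, rim overhanging 7 mm); which is where varies. Origin at the centre of its underside. Along its y the fingers have free room.
- stage: Fixed black alignment stage: round table, radius 125 mm, top 64 mm above the deck. Origin on the deck under its centre; z up, +x towards the two pins, away from the robot within about 20 degrees. In the middle the chuck, an aluminium disc 40 mm across, stands 8 mm up (top 72 mm above the deck). Fingers have free room at the chuck's +y and -y sides while the arm is open.
- seat (a point): Middle of the chuck's top face (72 mm above the deck), where the centre of the blank's underside ends when the blank is against both pins. Put down 4 to 8 mm short of it (towards the stage's -x) the blank clears the pins, stays on the chuck, and is then pushed home by the roller. Axes as the stage.
- pin_left: Upright steel locating pin 8 mm in diameter, 16 mm tall on the stage's round table (top 80 mm above the deck), fixed, 29 mm from the seat centre, 0.62 rad to the left (+y) of the stage's +x direction. Origin at the centre of its foot.
- pin_right: The other locating pin, the same, 0.62 rad to the right (-y).
- pivot_axis (a point): On the upright pivot axis of the roller arm, 82 mm above the deck, at 27 mm towards -x and 90 mm towards -y from the stage's centre.
- roller_arm (a joint): Aluminium roller arm on its pivot: 0 = open, where its spring keeps it; 0.90 rad = forward on its stop, then pointing along the stage's +y. Turns clockwise seen from above, level, 84 to 92 mm above the deck. Springs back when let go; the push at the post is about 3 N at first and 10 N at the stop with the blank in place. Brass stop posts stand by the pivot.
- grip_post: Red upright grip post on the arm, 140 mm from the pivot axis: 14 mm in diameter, on a 19 mm collar 3 mm high; origin at the centre of its foot on the arm's top face, 92 mm above the deck; top 45 mm higher, 137 mm above the deck. It moves with the arm on an arc of 140 mm about the pivot and can be pinched from above from any side.
- press_roller: White roller 12 mm in diameter and 8 mm high hanging under the arm 90 mm from the pivot axis, on a small spring plunger which gives way by up to 6 mm (about 3.6 N at 4 mm): with the arm on its stop and a blank in place it is pressed in by about 4 mm. Origin at the centre of its underside, at the level of the blank's rim.
- tweezers: Bystander: steel wafer tweezers about 130 mm long lying on the deck between tray and stage; origin near the middle.
- wafer_box: Bystander: round flat grey wafer box, 112 mm in diameter, 20 mm tall; origin at the centre of its underside.
- wash_bottle: Bystander: white wash bottle with a red cap, 66 mm in diameter, 200 mm tall with its bent spout; origin at the centre of its underside.
- loupe: Bystander: black inspection loupe, 42 mm in diameter, 44 mm tall; origin at the centre of its underside.
- uv_probe: Bystander: round aluminium light-meter probe, 52 mm in diameter, 12 mm high with a short black stem; origin at the centre of its underside.
There are look-alikes about, which are no part of the job. Of the things like the coated_blank, leave any that is purple; of the rest the larger one is meant.

How it is judged:
By the outcome, as a careful person would: the job done as asked, in the order asked, and still so for the second after the job is handed in, while the arm keeps its last pose, push and grip.
It also fails if it takes over 54 s, if anything falls off the work surface, if the arm or the gripper's body presses on something with over 40 N, if the wrist force passes 120 N, or if a joint passes its speed limit or range.

### The arm

A 6-joint arm with a two-finger parallel gripper is mounted at the origin on the work surface. World frame = base frame: x ahead of the robot, y to its left, z up, the work surface at z = 0. Lengths are in m, angles in degrees, forces in N, time in s.
With the tool pointing down it reaches from about 0.375 to 0.9 m from the base axis. Payload 3.1 kg.
Tool frame: the origin (TCP) lies midway between the tips of the shut fingers; the grasp point (between the pads) lies 19 mm behind it; z points along the fingers, y is the line along which they close (so a half turn about z gives the same grasp; the last joint's range is limited). The gripper opens to 85 mm and grips with 20 to 120 N. Pads are 22 mm wide; open, the fingers measure 114 mm over their backs; the gripper's body (76 mm by 85 mm) begins 54 mm behind the grasp point. The pads swing forward as they close: fully open they stand 13 mm farther back than shut.
Start: joints at [-79.784, 30.224, 82.088, -0, 67.689, -10.227], TCP at [0.218, -0.586, 0.231] pointing down, gripper open.
Joint ranges: [-176.69, 176.69], [-43.24, 126.21], [12.49, 139.97], [-82, 262], [0, 151.66], [-163.58, 163.58]. Speed limits (degrees/s): [159.86, 159.86, 180, 180, 180, 180].

### API

Orientations are given as [roll, pitch, yaw] about the fixed x, y, z axes, in that order (R = Rz(yaw) Ry(pitch) Rx(roll)).
In Python, from plant import monitor, vision, robot gives the robot as it stands.
- The arm moves only by the tool jog_arm, never from a script. Its argument "commands" is a list of rows, each a list of 7 numbers: the closure, from 0 (fully open) to 1 (shut), then the shift along the tool's x, y, z in mm, then the turn, a rotation vector about the tool's x, y, z in degrees. A call has 1 to 10 rows; each row shifts and turns the commanded pose from where the row before left it, along the tool's axes as they then stand; what a row does not reach is not made up. A row lasts 1/10 s, in which the tool goes at most 50 mm and 8.59 degrees, less where a joint would pass 70% of its speed; a pose out of reach is approached as far as the arm can. A call is refused whole if a number of a shift passes 50 or a number of a turn 8.59, either way. A call with a gripper value outside its range is refused whole. The fingers move at their own pace and stop on an object; "squeeze" is the grip in N (left out, the last holds). Time passes only in rows, so rows that do not move let the fingers close. It gives the time, the measured TCP pose, the force, the opening and the grip force at its end, in the units of the state.
- monitor.read_state(): the state, without advancing time (a new reading comes with each control period).
- vision.grab_frame(name): name is "side" or "top" or "wrist"; returns (picture, depth): 384x512x3 uint8, red, green, blue; 384x512 float32, m along the optical axis (not along the pixel's ray), 0 where there is no reading.
- vision.calibration(name): a dict with "fx", "fy", "cx", "cy" (pixels), "R" (3x3) and "t" (3): a world point X has camera coordinates R X + t. Camera axes: x right, y down, z forward; pixel columns grow to the right and rows downward; lengths in m; the calibration is good to about 2 mm. The wrist camera is an equidistant fisheye: a pixel r from the principal point sees the ray r / f radians off the axis. A picture is of the moment at which its call begins: read the wrist's pose just before it. calibration takes no time and is no camera call; for the wrist camera it gives the pose at the moment of the call.
- robot.close_job(): hands the job in; it is judged then, once.
The state is a dict: "time_s": time; "q": joint angles; "qvel": joint speeds; "effort": joint torques, N m; "ee_pos": TCP position; "tool_rot": TCP orientation; "ft_force": force on the tool from outside, world axes, zero at the start; "moment": the same for the moment, N m; "width": opening from 0.0 (shut) to 1.0 (fully open); "finger_force": force on a finger pad.
Only numpy, scipy, OpenCV 4.12 (cv2) and the standard library are available. Lean on these libraries where they do the work, as an engineer would, in place of code of your own. Each camera call takes 0.05 s, during which the arm holds its last target. There are 200 camera calls.

## Working session

There is one attempt and no reset: what is moved stays moved. The work goes in short steps, Python scripts to look and compute and a tool call to move; the robot and the scene stay as the last step left them, time stands still between calls to the robot, and variables do not carry over. Pictures are saved under pics/ and viewed, at most 10 in all, crops included, and the job is handed in when it is done.

Besides the shell and the picture viewer there is one more tool, called after ">>>" by a JSON object that holds its "fn" and its "kwargs". jog_arm: Moves the arm, as the interface text tells. Its arguments: {"type":"object","properties":{"commands":{"type":"array"},"squeeze":{"type":"number"}},"required":["commands"]}

```bash
mkdir -p pics; ls
python3 - <<'E'
from plant import monitor, vision, robot
import cv2, numpy as np
for n in ("top","side"):
    p,d=vision.grab_frame(n); c=vision.calibration(n)
    np.savez(f"{n}0.npz",p=p,d=d,**c)
    cv2.imwrite(f"pics/{n}0.png",cv2.cvtColor(p,cv2.COLOR_RGB2BGR))
    print(n,c)
s=monitor.read_state(); print(s)
E
```

```text
pics
top {'fx': 364.3527742898417, 'fy': 364.3527742898417, 'cx': 256.84278133989625, 'cy': 187.00852406430323, 'R': array([[-0.00353696, -0.99998144, -0.00496037],
       [-0.99674337,  0.00392504, -0.08054342],
       [ 0.08056139,  0.00465933, -0.99673876]]), 't': array([0.00621816, 0.52883644, 1.43463818])}
side {'fx': 348.71861747588787, 'fy': 348.71861747588787, 'cx': 253.58782669248166, 'cy': 190.79261404713083, 'R': array([[-0.92891652, -0.36985157, -0.01799751],
       [-0.25878042,  0.68317998, -0.68286003],
       [ 0.26485239, -0.62966256, -0.73032751]]), 't': array([0.4954087 , 0.19499154, 0.95702222])}
{'time_s': 0.1, 'q': array([-7.97845082e+01,  3.02734327e+01,  8.21503975e+01, -2.94113754e-04,
        6.76901458e+01, -1.02271648e+01]), 'qvel': array([ 0.08489296, -0.1050337 , -0.24212848, -0.01169957,  0.04398526,
        0.05276452]), 'effort': array([-2.31132344e-04, -4.43303168e+01, -1.78586733e+01, -3.45503222e-04,
        3.85136227e-03,  1.82892097e-05]), 'ee_pos': array([ 0.21820251, -0.58496989,  0.23042619]), 'tool_rot': array([-1.79887787e+02, -1.99690283e-02,  2.04427490e+01]), 'ft_force': array([ 0.13214667,  0.42114429, -0.19831675]), 'moment': array([-0.03630293,  0.00195191, -0.00686438]), 'finger_force': 0.0, 'width': 0.9980019623134394}
```

View pics/top0.png

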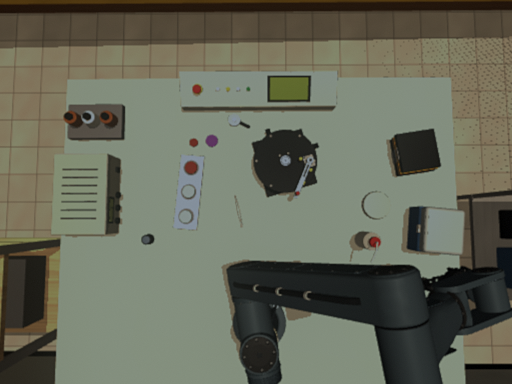

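View pics/side0.png

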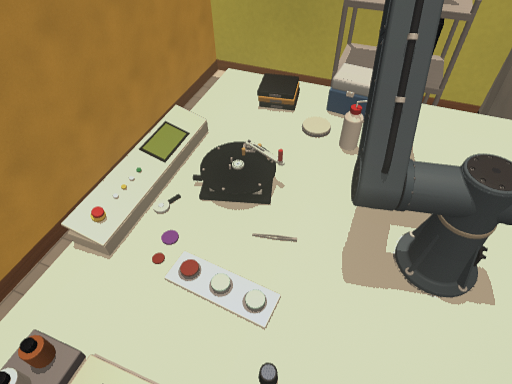

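The top view shows the tray with the brown disc at about (191,168), and bare discs at (188,192) and (186,216). The chuck is at (285,160), the red post at about (297,193) and the pivot near (309,160).

Things that could be taken for the coated blank:
- the brown disc on the tray (191,168)
- a small red-brown disc on the deck (193,142)
- the purple disc (211,141)
- the red button on the panel (197,90)

I choose the tray disc, the larger one that isn't purple.

```bash
cat > h.py <<'E'
import numpy as np, cv2
def ray(c,u,v,fish=False):
    x,y=(u-c['cx'])/c['fx'],(v-c['cy'])/c['fy']
    if fish:
        r=np.hypot(x,y); s=np.sin(r)/r if r>1e-9 else 1; d=np.array([x*s,y*s,np.cos(r)])
    else: d=np.array([x,y,1.])
    return -c['R'].T@c['t'], c['R'].T@d
def onz(c,u,v,z,fish=False):
    o,d=ray(c,u,v,fish); return o+d*(z-o[2])/d[2]
def cross(c1,p1,c2,p2):
    o1,d1=ray(c1,*p1);o2,d2=ray(c2,*p2)
    s=np.linalg.lstsq(np.c_[d1,-d2],o2-o1,rcond=None)[0]
    a,b=o1+s[0]*d1,o2+s[1]*d2
    return (a+b)/2,np.linalg.norm(a-b)
def blobs(p,lo,hi,amin=8):
    hsv=cv2.cvtColor(p,cv2.COLOR_RGB2HSV)
    m=cv2.inRange(hsv,np.array(lo),np.array(hi))
    n,l,s,ce=cv2.connectedComponentsWithStats(m)
    return [(s[i],ce[i]) for i in range(1,n) if s[i][4]>=amin]
E
python3 - <<'E'
from h import *
T=dict(np.load("top0.npz"));S=dict(np.load("side0.npz"))
for n,D in(("top",T),("side",S)):
    for lo,hi in (((0,110,60),(8,255,255)),((172,110,60),(180,255,255))):
        for s,c in blobs(D['p'],lo,hi,6): print(n,s,c.round(1),D['p'][int(c[1]),int(c[0])],onz(D,*c,.028).round(4),onz(D,*c,.137).round(4))
a=cv2.resize(T['p'][120:250,165:325],None,fx=4,fy=4,interpolation=cv2.INTER_CUBIC)
cv2.imwrite("pics/crop1.png",cv2.cvtColor(np.clip(a*1.3,0,255).astype('u1'),cv2.COLOR_RGB2BGR))
E
```

```text
top [193  85   8   8  50] [196.1  88.7] [125  42  37] [0.9307 0.2498 0.028 ] [0.8915 0.2308 0.137 ]
top [190 139   8   7  48] [193.2 142. ] [103  46  36] [0.7109 0.2593 0.028 ] [0.6883 0.2395 0.137 ]
top [185 162  12  12 116] [190.5 167.4] [106  48  38] [0.6082 0.2692 0.028 ] [0.5933 0.2487 0.137 ]
top [296 192   4   3  10] [297.2 193. ] [124  34  27] [ 0.5038 -0.1559  0.028 ] [ 0.4969 -0.1444  0.137 ]
top [370 237  11  11  80] [374.5 241.3] [119  37  31] [ 0.3127 -0.4566  0.028 ] [ 0.3202 -0.4223  0.137 ]
side [350 104  12  11  98] [355.4 109.2] [210  58  53] [ 0.3335 -0.6144  0.028 ] [ 0.3232 -0.4445  0.137 ]
side [279 149   4  12  40] [280.3 154.3] [114  58  49] [ 0.5291 -0.2455  0.028 ] [ 0.4926 -0.1251  0.137 ]
side [ 91 207  13  11 109] [ 97.1 211.7] [205  70  62] [0.9667 0.2023 0.028 ] [0.8716 0.2626 0.137 ]
side [152 253  13  11 103] [157.8 258.1] [151  66  52] [0.7031 0.2767 0.028 ] [0.6433 0.3271 0.137 ]
side [180 260  19  16 234] [189.1 267.5] [156  74  60] [0.6092 0.2718 0.028 ] [0.562  0.3228 0.137 ]
```

View pics/crop1.png

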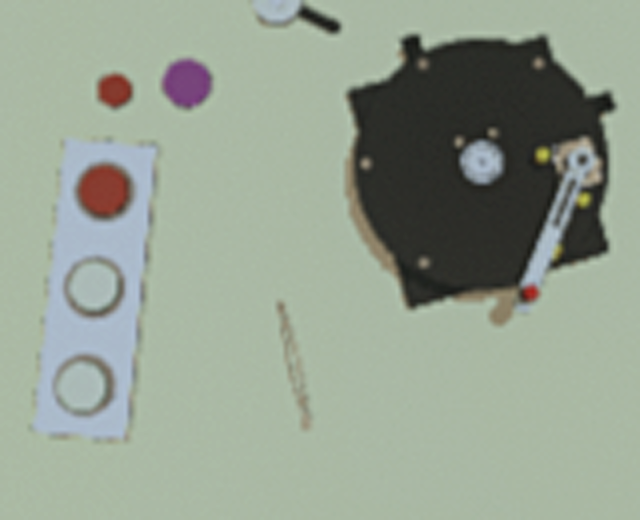

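The crop shows the brown disc on the tray's far seat (104,191 in the crop) and the bare discs at (95,287) and (84,385). The chuck is at (482,161), the pins at (459,142) and (493,132), the pivot at (582,160) and the post at (530,293). The brown tray disc is 12 px across and the deck one 8 px, so the choice stands. I'll rise clear of the wash bottle and cross to the tray.

>>> {"fn": "jog_arm", "kwargs": {"commands": [[0,0,0,-40,0,0,8.5],[0,0,0,-40,0,0,8.5],[0,0,0,0,0,0,8.5],[0,0,0,0,0,0,0],[0,16,-44,0,0,0,0],[0,16,-44,0,0,0,0],[0,16,-44,0,0,0,0],[0,16,-44,0,0,0,0],[0,16,-44,0,0,0,0],[0,16,-44,0,0,0,0]]}}

```text
time_s: 1.1
ee_pos: [0.3371, -0.3284, 0.3098]
tool_rot: [-179.8, 0.1, -4.9]
ft_force: [0.7, 0.1, 0.3]
width: 0.999
finger_force: 0.0
```

Run:
```python
from h import *
T=dict(np.load("top0.npz"))
cr=lambda x,y:((x+.5)/4-.5+165,(y+.5)/4-.5+120)
seat=onz(T,*cr(482,161),.072)[:2];piv=onz(T,*cr(582,159),.092)[:2];post=onz(T,*cr(530.5,293),.137)[:2]
pl=onz(T,*cr(459,142),.08)[:2];pr=onz(T,*cr(493,132),.08)[:2]
ang=lambda v:np.degrees(np.arctan2(v[1],v[0]))
print("seat",seat,"piv",piv,"post",post,pl,pr)
print("dist piv-seat",np.linalg.norm(piv-seat),"exp",np.hypot(27,90),"yaw",ang(piv-seat)-ang([-27,-90]))
print("post-piv",np.linalg.norm(post-piv),"yaw",ang(post-piv)-90-np.degrees(.9))
print("pins",np.linalg.norm(pl-seat),np.linalg.norm(pr-seat),np.linalg.norm(pl-pr),"exp",58*np.sin(.62),"yaw",ang((pl+pr)/2-seat),ang(pl-pr)-90)
b=onz(T,*cr(104,191),.028)[:2];w1=onz(T,*cr(95,286.5),.028)[:2];w2=onz(T,*cr(84,385),.028)[:2]
print("brown",b,"tray yaw",ang(b-w2),np.linalg.norm(b-w2))
```

```text
seat [ 0.6299085  -0.10606017] piv [ 0.62830753 -0.20011862] post [ 0.49731938 -0.14455102] [ 0.64726584 -0.08345959] [ 0.65687834 -0.116363  ]
dist piv-seat 0.09407206888637175 exp 93.96275858019496 yaw 15.724107585904022
post-piv 0.14228721718161969 yaw 15.446243209086887
pins 0.028496731067963306 0.028870764793183082 0.03427878214988174 exp 33.70003931116369 yaw 15.50568024532547 16.28535893819405
brown [0.60812692 0.26872486] tray yaw -5.2179785560733425 0.19407904313437152
```

>>> {"fn": "jog_arm", "kwargs": {"commands": [[0,16,-44,0,0,0,0],[0,16,-44,0,0,0,0],[0,16,-44,0,0,0,0],[0,16,-44,0,0,0,0],[0,16,-44,0,0,0,0],[0,16,-44,0,0,0,0],[0,16,-44,0,0,0,0],[0,16,-44,0,0,0,0],[0,16,-44,0,0,0,0],[0,16,-44,0,0,0,0]]}}

```text
time_s: 2.1
ee_pos: [0.5348, 0.0951, 0.3097]
tool_rot: [180.0, 0.2, -4.8]
ft_force: [0.9, -1.3, -0.1]
width: 1.004
finger_force: 0.0
```

>>> {"fn": "jog_arm", "kwargs": {"commands": [[0,16,-44,25,0,0,0],[0,16,-44,25,0,0,0],[0,16,-44,25,0,0,0],[0,14,-46,25,0,0,0],[0,0,0,0,0,0,0],[0,0,0,0,0,0,0]]}}

```text
time_s: 2.7
ee_pos: [0.6063, 0.2546, 0.2145]
tool_rot: [179.9, 0.3, -4.8]
ft_force: [-0.0, 0.3, -0.5]
width: 1.001
finger_force: 0.0
```

Run:
```python
from h import *
from plant import monitor, vision
c=vision.calibration("wrist");p,d=vision.grab_frame("wrist");np.savez("w1.npz",p=p,d=d,**c)
s=monitor.read_state();print(s['ee_pos'],s['tool_rot'],s['time_s'])
print("cam",-c['R'].T@c['t'],c['fx'],c['cx'],c['cy'])
cv2.imwrite("pics/w1.png",cv2.cvtColor(p,cv2.COLOR_RGB2BGR))
for lo,hi in (((0,110,60),(8,255,255)),((172,110,60),(180,255,255))):
    for st,ce in blobs(p,lo,hi,40): print(st,ce.round(1),onz(c,*ce,.028,True).round(4))
```

```text
[0.60687632 0.25371881 0.21603053] [179.90633032   0.18859914  -4.9133305 ] 2.75
cam [0.67519839 0.24816995 0.35546928] 297.3186396354542 258.5202688470864 190.8795243360956
[226  61  29  28 640] [240.4  74.5] [0.7139 0.2638 0.028 ]
[ 221  145   45   40 1302] [244.  164.4] [0.614  0.2689 0.028 ]
```

View pics/w1.png

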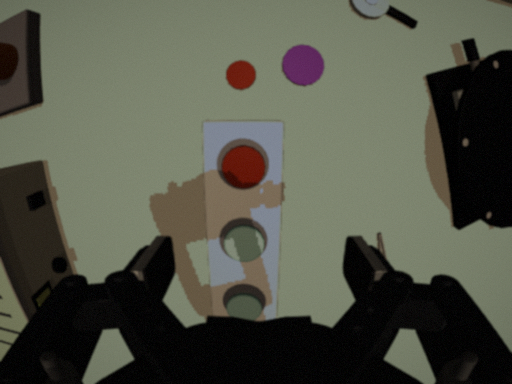

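The wrist view shows the coated disc at (243,165) on the tray's far seat. The small red disc is at (240,75) and the purple one at (303,65). I'll refine the disc centre with a looser mask, since part of it is in shadow.

Run:
```python
from h import *
c=dict(np.load("w1.npz"));p=c['p'].astype(int)
m=((p[...,0]>1.7*p[...,1])&(p[...,0]>25)).astype('u1'); m[:120]=0;m[:,:200]=0;m[:,290:]=0;m[215:]=0
cs=max(cv2.findContours(m,0,1)[0],key=cv2.contourArea)
P=np.array([onz(c,*q[0],.028,True)[:2] for q in cv2.convexHull(cs)])
(x,y),r=cv2.minEnclosingCircle(P.astype('f4'));print(x,y,r,cv2.boundingRect(cs))
T=dict(np.load("top0.npz"))
for n in("top0","side0"):
    D=dict(np.load(n+".npz"));p=D['p'].astype(int);m=((p[...,0]>1.7*p[...,1])&(p[...,0]>25)).astype('u1')
    u,v=((190,167) if n=="top0" else (189,267)); k=np.zeros_like(m);k[v-14:v+15,u-14:u+15]=1
    cs=max(cv2.findContours(m*k,0,1)[0],key=cv2.contourArea)
    P=np.array([onz(D,*q[0],.028)[:2] for q in cv2.convexHull(cs)]); print(n,cv2.minEnclosingCircle(P.astype('f4')))
```

```text
0.6113553047180176 0.27046483755111694 0.024755986407399178 (222, 146, 43, 42)
top0 ((0.6088444590568542, 0.26906347274780273), 0.023555142804980278)
side0 ((0.609426736831665, 0.27161046862602234), 0.023956988006830215)
```

>>> {"fn": "jog_arm", "kwargs": {"commands": [[0,2,-9,40,0,0,0],[0,0,-8,40,0,0,0],[0,0,0,40,0,0,0],[0,0,0,30,0,0,0],[0,0,0,20,0,0,0],[0,0,0,0,0,0,0],[0,0,0,0,0,0,0]]}}

```text
time_s: 3.45
ee_pos: [0.6121, 0.2697, 0.0488]
tool_rot: [-180.0, -0.1, -5.1]
ft_force: [-0.8, -0.6, 0.0]
width: 0.999
finger_force: 0.0
```

Run:
```python
from h import *
from plant import monitor, vision
s=monitor.read_state();print(s['ee_pos'],s['tool_rot'],s['time_s'])
c=vision.calibration("wrist");p,d=vision.grab_frame("wrist")
p=p.astype(int)
m=((p[...,0]>1.7*p[...,1])&(p[...,0]>25)).astype('u1')
for cs in cv2.findContours(m,0,1)[0]:
    if cv2.contourArea(cs)>300:
        P=np.array([onz(c,*q[0],.028,True)[:2] for q in cv2.convexHull(cs)]);print(cv2.boundingRect(cs),cv2.minEnclosingCircle(P.astype('f4')))
cv2.imwrite("pics/w2.png",p.astype('u1')[...,::-1])
```

```text
[0.61209247 0.26971856 0.04879701] [-1.79989144e+02 -5.57146388e-02 -5.10728068e+00] 3.45
(215, 189, 83, 76) ((0.6121125817298889, 0.2703821063041687), 0.024781249463558197)
(223, 28, 54, 52) ((0.7120434641838074, 0.2648594379425049), 0.0150510985404253)
(326, 5, 71, 71) ((0.7178952693939209, 0.20068487524986267), 0.02165844477713108)
```

View pics/w2.png

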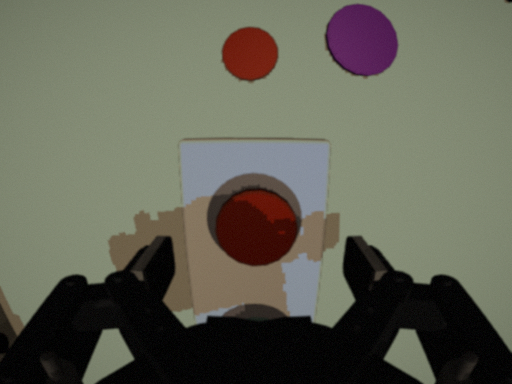

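The disc, at (257,227), sits midway between the open fingers. I'll go down and close.

>>> {"fn": "jog_arm", "kwargs": {"commands": [[0,-1,0,20,0,0,0],[0,0,0,12,0,0,0],[0,0,0,6,0,0,0],[0,0,0,0,0,0,0],[0,0,0,0,0,0,0]], "squeeze": 40}}

```text
time_s: 4.0
ee_pos: [0.6109, 0.271, 0.0102]
tool_rot: [-180.0, -0.1, -5.1]
ft_force: [0.5, -0.5, 0.8]
width: 1.002
finger_force: 0.0
```

>>> {"fn": "jog_arm", "kwargs": {"commands": [[0.2,0,0,0,0,0,0],[0.3,0,0,0,0,0,0],[0.5,0,0,0,0,0,0],[0.6,0,0,0,0,0,0],[0.6,0,0,0,0,0,0],[0.6,0,0,0,0,0,0]]}}

```text
time_s: 4.6
ee_pos: [0.6109, 0.2711, 0.0104]
tool_rot: [-180.0, -0.1, -5.1]
ft_force: [-0.4, 0.3, 5.2]
width: 0.56
finger_force: 40.7
```

>>> {"fn": "jog_arm", "kwargs": {"commands": [[0.6,0,0,-5,0,0,0],[0.6,0,0,-15,0,0,0],[0.6,0,0,-30,0,0,0],[0.6,0,0,-40,0,0,-5.2],[0.6,0,0,-40,0,0,-5.2],[0.6,0,0,-20,0,0,-5.2],[0.6,0,0,0,0,0,-5.1],[0.6,0,0,0,0,0,0]]}}

```text
time_s: 5.4
ee_pos: [0.6109, 0.2711, 0.1616]
tool_rot: [180.0, -0.2, 15.6]
ft_force: [-0.1, -0.3, -0.7]
width: 0.561
finger_force: 41.3
```

>>> {"fn": "jog_arm", "kwargs": {"commands": [[0.6,-5,20,0,0,0,0],[0.6,-10,41,0,0,0,0],[0.6,-10,41,0,0,0,0],[0.6,-10,41,0,0,0,0],[0.6,-10,41,0,0,0,0],[0.6,-10,41,0,0,0,0],[0.6,-10,41,0,0,0,0],[0.6,-10,41,0,0,0,0],[0.6,-10,41,0,0,0,0],[0.6,-5,20,0,0,0,0]]}}

```text
time_s: 6.4
ee_pos: [0.6227, -0.1114, 0.1591]
tool_rot: [180.0, 0.1, 15.3]
ft_force: [0.3, 0.4, -0.6]
width: 0.558
finger_force: 41.3
```

>>> {"fn": "jog_arm", "kwargs": {"commands": [[0.6,0,0,0,0,0,0],[0.6,0,0,0,0,0,0]]}}

```text
time_s: 6.6
ee_pos: [0.6223, -0.1076, 0.159]
tool_rot: [-179.9, 0.1, 15.5]
ft_force: [-0.8, 0.7, -0.2]
width: 0.562
finger_force: 41.3
```

Run:
```python
from h import *
from plant import monitor, vision
s=monitor.read_state();print(s['ee_pos'],s['tool_rot'],s['time_s'])
c=vision.calibration("wrist");p,d=vision.grab_frame("wrist");np.savez("w3.npz",p=p,d=d,**c)
cv2.imwrite("pics/w3.png",p[...,::-1])
```

```text
[ 0.62231252 -0.10762942  0.15898596] [-1.79905790e+02  7.52109895e-02  1.54922716e+01] 6.6
```

View pics/w3.png

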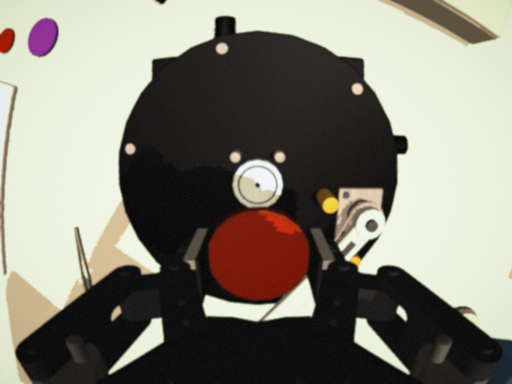

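The held disc is at (259,255) and looks flat. The chuck is at (258,183), the pin tops at (235,157) and (280,157), and the arm is open. Next I'll measure them.

Run:
```python
from h import *
c=dict(np.load("w3.npz"));p=c['p'].astype(int);g=cv2.cvtColor(c['p'],cv2.COLOR_RGB2GRAY)
m=(g>75).astype('u1');m[:, :225]=0;m[:,290:]=0;m[:148]=0;m[207:]=0
for cs in cv2.findContours(m,0,1)[0]:
    if cv2.contourArea(cs)>30:
        b=cv2.boundingRect(cs);z=.072 if b[2]>30 else .08
        P=np.array([onz(c,*q[0],z,True)[:2] for q in cv2.convexHull(cs)]);print(b,z,cv2.minEnclosingCircle(P.astype('f4')))
m=((p[...,0]>1.7*p[...,1])&(p[...,0]>25)).astype('u1');m[:,:190]=0
cs=max(cv2.findContours(m,0,1)[0],key=cv2.contourArea);H=cv2.convexHull(cs)
for z in(.173,.177,.18):
    P=np.array([onz(c,*q[0],z,True)[:2] for q in H]);print(z,cv2.minEnclosingCircle(P.astype('f4')))
# disc plane from depth
d=c['d'];ys,xs=np.where(cv2.erode(m,np.ones((7,7)))>0);X=[]
for u,v in zip(xs[::15],ys[::15]):
    o,r=ray(c,u,v,True); 
    if d[v,u]>0: X.append(o+r/ (c['R']@r)[2]*d[v,u])
X=np.array(X);A=np.c_[X[:,:2]-X[:,:2].mean(0),np.ones(len(X))];k=np.linalg.lstsq(A,X[:,2],rcond=None)[0];print("slope deg",np.degrees(k[:2]),"z",k[2],len(X))
```

```text
(232, 159, 52, 48) 0.072 ((0.6316986680030823, -0.10491202771663666), 0.020738542079925537)
(274, 151, 12, 12) 0.08 ((0.6585984826087952, -0.11471131443977356), 0.004701982252299786)
(229, 151, 12, 12) 0.08 ((0.6496767997741699, -0.08253534138202667), 0.004878099076449871)
0.173 ((0.621505618095398, -0.10860542953014374), 0.026667851954698563)
0.177 ((0.6236090064048767, -0.10803548246622086), 0.025832511484622955)
0.18 ((0.625186562538147, -0.10760793089866638), 0.025205953046679497)
slope deg [-0.10595589 -0.22773066] z 0.17548600916063214 438
```

Disc flat and about 8.6 mm short of the seat, so I'll shift 2.5 mm towards the pins and lower in small steps.

>>> {"fn": "jog_arm", "kwargs": {"commands": [[0.6,2.5,-0.5,20,0,0,0],[0.6,0,0,30,0,0,0],[0.6,0,0,25,0,0,0],[0.6,0,0,12,0,0,0],[0.6,0,0,5,0,0,0],[0.6,0,0,0,0,0,0],[0.6,0,0,0,0,0,0]]}}

```text
time_s: 7.35
ee_pos: [0.6262, -0.1064, 0.0687]
tool_rot: [179.9, -0.1, 15.7]
ft_force: [-0.1, -0.0, -0.3]
width: 0.562
finger_force: 41.3
```

>>> {"fn": "jog_arm", "kwargs": {"commands": [[0.6,0,0,1.5,0,0,0],[0.6,0,0,1,0,0,0],[0.6,0,0,1,0,0,0],[0.6,0,0,0,0,0,0]]}}

```text
time_s: 7.75
ee_pos: [0.6253, -0.1066, 0.0642]
tool_rot: [180.0, -0.0, 15.6]
ft_force: [0.0, 0.2, -1.1]
width: 0.561
finger_force: 41.3
```

>>> {"fn": "jog_arm", "kwargs": {"commands": [[0.6,-1,0,1,0,0,0],[0.6,0,0,1,0,0,0],[0.6,0,0,0,0,0,0]]}}

```text
time_s: 8.05
ee_pos: [0.6241, -0.1068, 0.0619]
tool_rot: [-180.0, 0.0, 15.6]
ft_force: [-0.7, -0.2, 0.1]
width: 0.561
finger_force: 41.3
```

>>> {"fn": "jog_arm", "kwargs": {"commands": [[0.6,0,0,1,0,0,0],[0.6,0,0,0,0,0,0]]}}

```text
time_s: 8.25
ee_pos: [0.6244, -0.1068, 0.0615]
tool_rot: [180.0, -0.0, 15.6]
ft_force: [-0.8, -0.1, 3.1]
width: 0.561
finger_force: 43.1
```

>>> {"fn": "jog_arm", "kwargs": {"commands": [[0.6,0,0,0.5,0,0,0],[0.6,0,0,0,0,0,0]]}}

```text
time_s: 8.45
ee_pos: [0.6244, -0.1068, 0.0615]
tool_rot: [180.0, -0.0, 15.6]
ft_force: [-2.0, 0.1, 6.3]
width: 0.566
finger_force: 44.7
```

Contact, with the height agreeing with the disc on the chuck (underside about 72 mm). Releasing.

>>> {"fn": "jog_arm", "kwargs": {"commands": [[0.6,0,0,-0.5,0,0,0],[0.35,0,0,0,0,0,0],[0.2,0,0,0,0,0,0],[0,0,0,0,0,0,0],[0,0,0,0,0,0,0],[0,0,0,0,0,0,0],[0,0,0,-15,0,0,0],[0,0,0,-40,0,0,0],[0,0,0,-50,0,0,0],[0,0,0,0,0,0,0]]}}

```text
time_s: 9.45
ee_pos: [0.6293, -0.1083, 0.1731]
tool_rot: [179.5, -0.7, 15.7]
ft_force: [0.1, 0.5, 0.3]
width: 0.998
finger_force: 0.0
```

```bash
cat > disc.py <<'E'
from h import *
from plant import monitor, vision
import sys
s=monitor.read_state();print(s['ee_pos'],s['tool_rot'],s['time_s'])
c=vision.calibration("wrist");p,d=vision.grab_frame("wrist");np.savez(sys.argv[1]+".npz",p=p,d=d,**c)
cv2.imwrite("pics/%s.png"%sys.argv[1],p[...,::-1])
p=p.astype(int);g=p.max(2)
m=((p[...,0]>1.7*p[...,1])&(p[...,0]>25)).astype('u1')
for cs in cv2.findContours(m,0,1)[0]:
    if cv2.contourArea(cs)>60:
        H=cv2.convexHull(cs)
        for z in (.078,.137): print(cv2.boundingRect(cs),z,cv2.minEnclosingCircle(np.array([onz(c,*q[0],z,True)[:2] for q in H]).astype('f4')))
E
python3 disc.py w4
```

```text
[ 0.62927899 -0.10826943  0.17306156] [179.50737762  -0.69491349  15.66920993] 9.45
(224, 171, 62, 57) 0.078 ((0.6245466470718384, -0.10761639475822449), 0.02583077922463417)
(224, 171, 62, 57) 0.137 ((0.6416372060775757, -0.10321967303752899), 0.01939445547759533)
(3, 36, 15, 23) 0.078 ((0.711226761341095, 0.1783818006515503), 0.012808146886527538)
(3, 36, 15, 23) 0.137 ((0.7067070603370667, 0.11161363124847412), 0.00964690838009119)
(33, 27, 28, 37) 0.078 ((0.7164819240570068, 0.12302934378385544), 0.018614092841744423)
(33, 27, 28, 37) 0.137 ((0.7106547951698303, 0.07001910358667374), 0.014017980545759201)
```

View pics/w4.png

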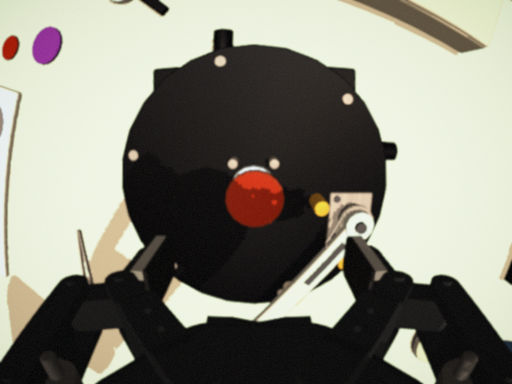

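The disc is released and sits flat on the chuck at (255,199), with a sliver of chuck showing on the pin side. I'll remeasure against the pins now that the arm has settled.

>>> {"fn": "jog_arm", "kwargs": {"commands": [[0,0,0,0,0,0,0],[0,0,0,0,0,0,0]]}}

```text
time_s: 9.7
ee_pos: [0.6232, -0.1064, 0.1645]
tool_rot: [-179.9, 0.2, 15.6]
ft_force: [0.4, 0.6, 0.3]
width: 0.999
finger_force: 0.0
```

```bash
python3 disc.py w5 | head -3
python3 - <<'E'
from h import *
c=dict(np.load("w5.npz"));g=cv2.cvtColor(c['p'],cv2.COLOR_RGB2GRAY)
m=(g>75).astype('u1');m[:, :215]=0;m[:,290:]=0;m[:145]=0;m[207:]=0
for cs in cv2.findContours(m,0,1)[0]:
    if cv2.contourArea(cs)>20:
        P=np.array([onz(c,*q[0],.08,True)[:2] for q in cv2.convexHull(cs)]);print(cv2.boundingRect(cs),cv2.minEnclosingCircle(P.astype('f4')))
m=((c['p'][...,2]<60)&(c['p'][...,0]>110)&(c['p'][...,1]<60)).astype('u1')
E
```

```text
[ 0.62317706 -0.10641262  0.16446539] [-1.79887098e+02  1.55288795e-01  1.56382061e+01] 9.7
(228, 165, 64, 60) 0.078 ((0.6247336864471436, -0.10754168778657913), 0.02578851208090782)
(228, 165, 64, 60) 0.137 ((0.6414998769760132, -0.10276158899068832), 0.019129153341054916)
(238, 159, 52, 34) ((0.6377815008163452, -0.10734547674655914), 0.021502789109945297)
(275, 151, 12, 12) ((0.6583423018455505, -0.1145065426826477), 0.004626832436770201)
(231, 151, 12, 12) ((0.6497865319252014, -0.08256644755601883), 0.004793955013155937)
```

The disc is about 7 mm short of the seat and under 1 mm off sideways, within the 4–8 mm range. Next is the post.

>>> {"fn": "jog_arm", "kwargs": {"commands": [[0,0,0,-36,0,0,7.2],[0,0,0,0,0,0,7.2],[0,0,0,0,0,0,7.2],[0,-25,10,0,0,0,0],[0,-35,15,0,0,0,0],[0,-35,15,0,0,0,0],[0,-24,11,0,0,0,0],[0,0,0,0,0,0,0],[0,0,0,0,0,0,0],[0,0,0,0,0,0,0]]}}

```text
time_s: 10.75
ee_pos: [0.5018, -0.1453, 0.2017]
tool_rot: [-180.0, -0.0, -5.9]
ft_force: [-0.1, 0.0, 0.7]
width: 1.003
finger_force: 0.0
```

```bash
python3 disc.py w6
```

```text
[ 0.50175923 -0.14526845  0.20171475] [-1.79994486e+02 -3.01524483e-02 -5.94580423e+00] 10.75
(490, 312, 22, 30) 0.078 ((0.22037488222122192, -0.5206363201141357), 0.04741647467017174)
(490, 312, 22, 30) 0.137 ((0.2981056869029999, -0.43888965249061584), 0.03688632324337959)
(248, 186, 18, 28) 0.078 ((0.4877583086490631, -0.14233559370040894), 0.013841688632965088)
(248, 186, 18, 28) 0.137 ((0.5059837102890015, -0.14477869868278503), 0.01078350841999054)
(4, 36, 21, 31) 0.078 ((0.6895264387130737, 0.11469146609306335), 0.018959393724799156)
(4, 36, 21, 31) 0.137 ((0.6628488302230835, 0.055047713220119476), 0.014762280508875847)
(174, 30, 57, 55) 0.078 ((0.6236799359321594, -0.10807132720947266), 0.026028400287032127)
(174, 30, 57, 55) 0.137 ((0.611746609210968, -0.11821112036705017), 0.020257802680134773)
```

View pics/w6.png

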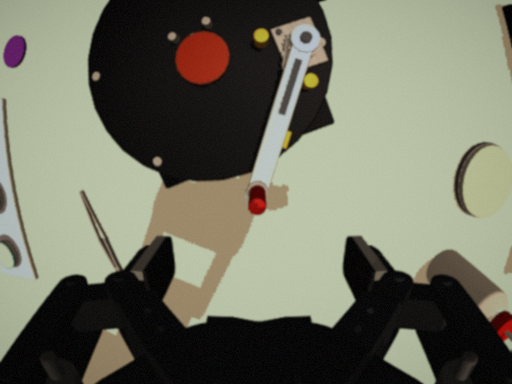

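The post top is at (258,206) and its foot at (259,188). Cast onto z = 0.137 that is about (0.500, -0.145), which agrees with the pivot geometry (0.5004, -0.1446). I'll lower over it and close.

>>> {"fn": "jog_arm", "kwargs": {"commands": [[0,-1.5,-0.5,20,0,0,0],[0,0,0,35,0,0,0],[0,0,0,30,0,0,0],[0,0,0,16,0,0,0],[0,0,0,0,0,0,0],[0,0,0,0,0,0,0]], "squeeze": 60}}

```text
time_s: 11.4
ee_pos: [0.5001, -0.1444, 0.1009]
tool_rot: [-180.0, -0.0, -5.9]
ft_force: [-0.1, -0.7, -0.2]
width: 1.003
finger_force: 0.0
```

>>> {"fn": "jog_arm", "kwargs": {"commands": [[0.4,0,0,0,0,0,0],[0.6,0,0,0,0,0,0],[0.8,0,0,0,0,0,0],[1,0,0,0,0,0,0],[1,0,0,0,0,0,0],[1,0,0,0,0,0,0],[1,0,0,0,0,0,0]]}}

```text
time_s: 12.1
ee_pos: [0.4994, -0.1439, 0.1016]
tool_rot: [-180.0, -0.0, -6.0]
ft_force: [1.1, 4.3, 6.2]
width: 0.141
finger_force: 58.4
```

The post is gripped (opening matches 14 mm). Now I'll swing along the arc, per row 2.6° and a 6.3 mm chord, checking early.

>>> {"fn": "jog_arm", "kwargs": {"commands": [[1,2,-6,0,0,0,2.58],[1,2,-6,0,0,0,2.58],[1,2,-6,0,0,0,2.58],[1,2,-6,0,0,0,2.58],[1,0,0,0,0,0,0],[1,0,0,0,0,0,0]]}}

```text
time_s: 12.7
ee_pos: [0.5104, -0.1228, 0.1016]
tool_rot: [179.9, 0.1, -16.2]
ft_force: [-2.9, -1.0, 7.2]
width: 0.144
finger_force: 58.6
```

```bash
cat > arc.py <<'E'
import numpy as np
from plant import monitor
s=monitor.read_state();p=s['ee_pos'][:2];pv=np.array([.6294,-.1989]);d=p-pv;a=np.degrees(np.arctan2(d[1],d[0]))
print("r",np.hypot(*d)*1e3,"ang",a,"to go",a-105.6,"yaw",s['tool_rot'][2],"z",s['ee_pos'][2],"q6",s['q'][5],s['ft_force'],s['time_s'],s['width'])
e=pv+.14*np.array([np.cos(np.radians(105.6)),np.sin(np.radians(105.6))])-p
y=np.radians(s['tool_rot'][2]);print("to end, tool mm",1e3*(e[0]*np.cos(y)+e[1]*np.sin(y)),1e3*(e[0]*np.sin(y)-e[1]*np.cos(y)))
t=np.radians(a-90);f=s['ft_force'];print("push tangential",-(f[0]*np.cos(t)+f[1]*np.sin(t)))
E
python3 arc.py
```

```text
r 141.22944008534594 ang 147.40523893174324 to go 41.80523893174325 yaw -16.161256368005805 z 0.10159928252652974 q6 80.61340254172762 [-2.89097603 -0.96743111  7.22112399] 12.7 0.1437581572477617
to end, tool mm 61.76669837459782 -79.08069066047722
push tangential 2.372413040370424
```

>>> {"fn": "jog_arm", "kwargs": {"commands": [[1,2,-6,0,0,0,2.58],[1,2,-6,0,0,0,2.58],[1,2,-6,0,0,0,2.58],[1,2,-6,0,0,0,2.58],[1,2,-6,0,0,0,2.58],[1,2,-6,0,0,0,2.58],[1,2,-6,0,0,0,2.58],[1,2,-6,0,0,0,2.58],[1,0,0,0,0,0,0],[1,0,0,0,0,0,0]]}}

```text
time_s: 13.7
ee_pos: [0.5442, -0.0861, 0.1015]
tool_rot: [179.8, 0.2, -36.8]
ft_force: [-4.9, -0.3, 8.2]
width: 0.146
finger_force: 58.8
```

```bash
python3 arc.py
```

```text
r 141.39436777036926 ang 127.07680329455403 to go 21.47680329455403 yaw -36.798322125674716 z 0.1015497081313228 q6 106.36293875881073 [-4.94458943 -0.3444694   8.16457411] 13.7 0.1461266479353605
to end, tool mm 24.913676654185274 -46.15386694297277
push tangential 4.152607722309686
```

>>> {"fn": "jog_arm", "kwargs": {"commands": [[1,1,-3,0,0,0,1.29],[1,1,-3,0,0,0,1.29],[1,1,-3,0,0,0,1.29],[1,1,-3,0,0,0,1.29],[1,1,-3,0,0,0,1.29],[1,1,-3,0,0,0,1.29],[1,1,-3,0,0,0,1.29],[1,1,-3,0,0,0,1.29],[1,1,-3,0,0,0,1.29],[1,1,-3,0,0,0,1.29]]}}

```text
time_s: 14.7
ee_pos: [0.5708, -0.0702, 0.1015]
tool_rot: [179.8, 0.3, -49.8]
ft_force: [-7.5, 1.7, 10.0]
width: 0.148
finger_force: 59.0
```

```bash
python3 arc.py
```

```text
r 141.43067201764734 ang 114.46751154155002 to go 8.86751154155003 yaw -49.7814039405456 z 0.10152976625316383 q6 121.74575318535291 [-7.47703649  1.6905908   9.99518   ] 14.7 0.14842619251406314
to end, tool mm 8.845830906952495 -19.92804061566122
push tangential 6.105366545470736
```

>>> {"fn": "jog_arm", "kwargs": {"commands": [[1,0.5,-1.5,0,0,0,0.65],[1,0.5,-1.5,0,0,0,0.65],[1,0.5,-1.5,0,0,0,0.65],[1,0.5,-1.5,0,0,0,0.65],[1,0.5,-1.5,0,0,0,0.65],[1,0.5,-1.5,0,0,0,0.65],[1,0.5,-1.5,0,0,0,0.65],[1,0.5,-1.5,0,0,0,0.65],[1,0,0,0,0,0,0]]}}

```text
time_s: 15.6
ee_pos: [0.5824, -0.0655, 0.1015]
tool_rot: [179.7, 0.3, -54.9]
ft_force: [-6.9, 3.0, 10.7]
width: 0.144
finger_force: 59.1
```

```bash
python3 arc.py
```

```text
r 141.4321529124823 ang 109.41836855070012 to go 3.8183685507001286 yaw -54.93774658881227 z 0.10151970871190295 q6 127.66339139191439 [-6.90026745  3.01960199 10.72185025] 15.6 0.1439912574484405
to end, tool mm 4.192416066437308 -8.507772767432169
push tangential 5.503846015199715
```

>>> {"fn": "jog_arm", "kwargs": {"commands": [[1,0.5,-1.5,0,0,0,0.65],[1,0.5,-1.5,0,0,0,0.65],[1,0.5,-1.5,0,0,0,0.65],[1,0.5,-1.5,0,0,0,0.65],[1,0,0,0,0,0,0],[1,0,0,0,0,0,0]]}}

```text
time_s: 16.2
ee_pos: [0.5878, -0.0637, 0.1015]
tool_rot: [179.7, 0.3, -57.5]
ft_force: [-8.4, 1.4, 10.9]
width: 0.147
finger_force: 59.3
```

```bash
python3 arc.py
```

```text
r 141.41841914923884 ang 107.11352962223576 to go 1.5135296222357653 yaw -57.51519774857122 z 0.10151654038521671 q6 130.57994349833058 [-8.38321021  1.37738631 10.88938492] 16.2 0.14727402064071163
to end, tool mm 2.39496788465328 -3.1766122433173507
push tangential 7.606713480911641
```

>>> {"fn": "jog_arm", "kwargs": {"commands": [[1,0.5,-1.5,0,0,0,0.65],[1,0.5,-1.5,0,0,0,0.65],[1,0,0,0,0,0,0],[1,0,0,0,0,0,0]]}}

```text
time_s: 16.6
ee_pos: [0.5907, -0.0629, 0.1015]
tool_rot: [179.6, 0.3, -58.8]
ft_force: [-9.2, 2.6, 12.4]
width: 0.146
finger_force: 59.3
```

```bash
python3 arc.py
```

```text
r 141.42095391517347 ang 105.89643211471169 to go 0.29643211471169195 yaw -58.80474688254272 z 0.10151992296402063 q6 132.02792208674973 [-9.15673279  2.57326905 12.3582902 ] 16.6 0.1462509181691089
to end, tool mm 1.5635200432247516 -0.323231707687176
push tangential 8.101747716410154
```

>>> {"fn": "jog_arm", "kwargs": {"commands": [[1,0.3,-1,0,0,0,0.4],[1,0,0,0,0,0,0],[1,0,0,0,0,0,0]]}}

```text
time_s: 16.9
ee_pos: [0.5911, -0.0628, 0.1015]
tool_rot: [179.6, 0.4, -59.2]
ft_force: [-10.0, 2.9, 12.3]
width: 0.146
finger_force: 59.5
```

>>> {"fn": "jog_arm", "kwargs": {"commands": [[1,0.3,-1,0,0,0,0.4],[1,0,0,0,0,0,0],[1,0,0,0,0,0,0]]}}

```text
time_s: 17.2
ee_pos: [0.5912, -0.0627, 0.1015]
tool_rot: [179.5, 0.4, -59.6]
ft_force: [-11.2, 0.8, 12.8]
width: 0.146
finger_force: 59.8
```

```bash
python3 arc.py
```

```text
r 141.42346679590594 ang 105.6685685220296 to go 0.06856852202960795 yaw -59.56900272828548 z 0.10148356920832366 q6 132.92228931116566 [-11.2098913    0.84986111  12.77131946] 17.2 0.14643778136881286
to end, tool mm 1.4192683730483313 0.20072762484927242
push tangential 10.563808343101078
```

>>> {"fn": "jog_arm", "kwargs": {"commands": [[1,0.3,-1,0,0,0,0],[1,0.3,-1,0,0,0,0],[1,0,0,0,0,0,0],[1,0,0,0,0,0,0],[1,0,0,0,0,0,0]]}}

```text
time_s: 17.7
ee_pos: [0.5913, -0.0626, 0.1014]
tool_rot: [179.2, 0.5, -59.5]
ft_force: [-15.6, -0.7, 16.0]
width: 0.151
finger_force: 60.5
```

```bash
python3 arc.py; python3 disc.py w7
python3 - <<'E'
from h import *
from plant import vision
p,d=vision.grab_frame("top");np.savez("top1.npz",p=p,d=d)
w=dict(np.load("w7.npz"))['p']
a=cv2.resize(p[125:215,235:335],(400,360),interpolation=cv2.INTER_CUBIC)
b=cv2.resize(w,(480,360))
cv2.imwrite("pics/fin.png",np.clip(1.4*np.hstack([a,b])[:,:800],0,255).astype('u1')[...,::-1])
E
```

```text
r 141.49818062080544 ang 105.60148832802454 to go 0.0014883280245499009 yaw -59.537833640091634 z 0.10142757963729504 q6 133.0210155331684 [-15.58129509  -0.67209282  15.98006712] 17.7 0.15092879315865645
to end, tool mm 1.4490026979034452 0.3807226299197537
push tangential 15.187967216889426
[ 0.59134479 -0.06261524  0.10142758] [179.23985614   0.49980928 -59.53783364] 17.7
(45, 295, 30, 26) 0.078 ((0.6937348246574402, 0.09212767332792282), 0.01748792454600334)
(45, 295, 30, 26) 0.137 ((0.6703213453292847, 0.014951460994780064), 0.011218883097171783)
(243, 227, 32, 65) 0.078 ((0.5785216689109802, -0.04334581643342972), 0.02357785403728485)
(243, 227, 32, 65) 0.137 ((0.5963922142982483, -0.07183234393596649), 0.015140141360461712)
(190, 87, 84, 90) 0.078 ((0.6310920119285583, -0.10500233620405197), 0.02527197077870369)
(190, 87, 84, 90) 0.137 ((0.630069375038147, -0.11133009195327759), 0.01622537337243557)
```

View pics/fin.png

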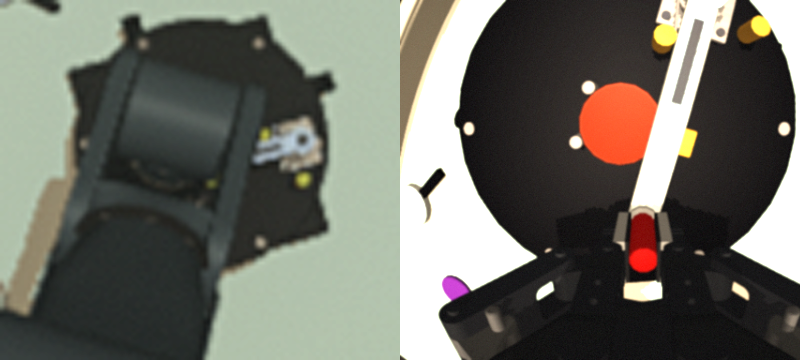

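In the wrist view the disc at (622,123) touches both pins, at (588,88) and (576,142), and the arm lies against its stop post with the gripper still on the red post. The disc measures (0.6311, -0.1050) against a seat of (0.6313, -0.1048). Handing in.

```bash
python3 -c "
from plant import robot
print(robot.close_job())"
```

```text
the job is handed in; nothing more can be done
None
```

The coated blank is on the chuck, pressed home against both pins (within about 0.3 mm of the seat as measured). The roller arm was still gripped by its post and held on its stop at about 15 N when I handed the job in, at 18 s of the 54 s allowed.

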